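# Zero the bench balance and load the check weight

### The arm

A 7-joint arm with a two-finger parallel gripper is mounted at the origin on the work surface. World frame = base frame: x ahead of the robot, y to its left, z up, the work surface at z = 0. Lengths are in m, angles in rad, forces in N, time in s.
With the tool pointing down it reaches from about 0.425 to 0.925 m from the base axis. Payload 6.8 kg.
Tool frame: the origin (TCP) lies on the centre line of the jaws, within the pads' length; the fingertips stand bot.finger_overhang ahead of it and the grasp point (between the pads) is the TCP (bot.finger_overhang is the distance from the TCP to the fingertips, in m); z points along the fingers, y is the line along which they close (so a half turn about z gives the same grasp; the last joint's range is limited). The gripper opens to 85 mm and grips with 20 to 120 N. Pads are 22 mm wide; open, the fingers measure 114 mm over their backs; the gripper's body (76 mm by 85 mm) begins 54 mm behind the grasp point. The pads swing forward as they close: fully open they stand 13 mm farther back than shut.
Start: joints at [1.178, 0.477, 0.022, 1.555, -0.011, 1.109, -0.083], TCP at [0.19, -0.648, 0.25] pointing down, gripper open.
Joint ranges: [-2.96, 2.96], [-0.34, 2.1], [-1.41, 1.46], [0.24, 2.44], [-1.37, 4.51], [0.17, 1.92], [-2.96, 2.96]. Speed limits (rad/s): [2.39, 2.39, 3.14, 3.14, 3.14, 3.14, 3.14].

### API

Orientations are given as a unit quaternion [x, y, z, w].
In Python, from rig import get_obs, grab_frame, job, spotter, bot gives the robot as it stands.
- The arm moves only by the tool carry_out, never from a script. Its argument "motion" is a list of rows, each a list of 5 numbers: the gripper command: -1 is shut, 1 is fully open, values between are in proportion, then the shift along the world's x, y, z in m, then the turn about the world's z in rad. A call has 1 to 10 rows; each row is the pose to reach, as a shift and turn from the pose commanded when the call began; what a row does not reach only later rows make up. A row lasts 1/12 s, in which the tool goes at most 41.7 mm and 7.16 degrees, less where a joint would pass 70% of its speed; a pose out of reach is approached as far as the arm can. A call with a gripper value outside its range is refused whole. The fingers move at their own pace and stop on an object; the grip force is fixed at half the most. Time passes only in rows, so rows that repeat a pose let the fingers close. It gives the time, the measured TCP pose, the force, the opening and the grip force at its end, in the units of the state.
- get_obs(): the state, without advancing time (a new reading comes with each control period).
- grab_frame(name): name is "side" or "top"; returns a dict with "image" (420x560x3 uint8, red, green, blue), "range_z" (420x560 float32, m along the optical axis (not along the pixel's ray), 0 where there is no reading), "mtx" (3x3 intrinsics, pixels), "origin" and "orientation" of the camera in the world. Camera axes: x right, y up, looking along -z (the intrinsics and any distortion apply to the point x, -y, -z); pixel columns grow to the right and rows downward; lengths in m; the calibration is good to about 2 mm. A picture is of the moment at which its call begins.
- job.close_job(): hands the job in; it is judged then, once.
Trained networks look in the newest picture that a camera, given by its name, has taken for a name from the list of things; names that differ only in an ending like _2 or _b are one class to them, and where a whole thing is asked for, a point or a joint stands for the part that bears it (a point fixed in the world has none). Each returns a list of dicts, best first, with "score" (0 to 1); they miss things now and then, are a little off and sometimes report something else, mostly with a low value. They report only what shows in the picture. A call takes as long as a camera call. They do not tell look-alikes from the thing itself.
- spotter.outline_of(target, camera): "pixels" (420x560 bool, what is visible of it) and "pixel" ([row, column] in pixels, amid what is visible of it).
- spotter.landmark_of(target, camera): "pixel" ([row, column] in pixels: a listed point, or the origin of a listed thing).
The state is a dict: "time": time; "joints": joint angles; "joint_vel": joint speeds; "tau": joint torques, N m; "position": TCP position; "orientation": TCP orientation; "force": force on the tool from outside, world axes, zero at the start; "moment": the same for the moment, N m; "grip_width": finger opening in m; "grasp_force": force on a finger pad.
Only numpy, scipy, OpenCV 4.12 (cv2) and the standard library are available. Lean on these libraries where they do the work, as an engineer would, in place of code of your own. Each camera call takes 0.05 s, during which the arm holds its last target. There are 200 camera calls.

### The job

Get the balance ready for its check: take the steel cup off the pan and stand it upright on the rubber mat, then, with the pan empty, zero the balance with its wide bar key: press it just until it clicks under the finger, no further, and let it come up. Then stand the larger of the two steel check weights upright in the middle of the pan and let go; set things down gently, and leave the two round keys, the small weight and the other things on the bench alone.

Things in the scene. Friction and masses are not known exactly. Their poses are not given: they have to be found in the camera images.
- balance: Bench balance, cream plastic, fixed to the bench, 300 (x) x 200 (y) mm. Origin: centre of its underside, on the bench; z up. Its low front panel (own x from -150 to -40 mm, top 45 mm above the bench) carries three keys in a row along own y; its rear housing (own x -40 to 150 mm) is 70 mm high and carries the round pan.
- pan_centre (a point): Centre of the top face of the balance's unloaded pan, 85 mm above the bench, at own x = 55 mm, y = 0 of the balance.
- pan: Round steel pan of the balance, 130 mm across, 6 mm thick; origin at the centre of its top face. It gives about 0.25 mm per newton, 5 mm at most. It carries a load cell: more than about 40 N on it is rough handling.
- key (a joint): Downward travel (m) of the wide bar key, 0 at rest, 0.010 bottomed. Dome feel: the resistance starts at 1 N, rises to a peak of about 7.5 N at 2 mm, then drops (the click) through 5.5 N at 4 mm to 3 N at 6 mm, then stiffens again: 8 N at 8 mm, about 12 N at 8.5 mm. Right press: past the peak into the drop, 4 to 8 mm; beyond 8.5 mm is over-pressed. It springs back when let go.
- key_top (a point): Centre of the top face of the wide bar key, which moves with it: white plastic, 32 mm (balance x) by 80 mm (balance y), level, at rest 59 mm above the bench, 14 mm above the panel, at own x = -112 mm, y = 0 of the balance. It travels straight down.
- key_left (a joint): Downward travel (m) of a round key, 28 mm across, at y = +72 mm of the balance, in line with the bar key and equally high; 0 at rest, 0.010 bottomed, soft spring. Not to be pressed.
- key_right (a joint): The same for the round key at y = -72 mm of the balance. Not to be pressed.
- cup: Open steel cup, straight round wall, 56 mm outside diameter (54 at the foot), 95 mm high, wall 3 mm, 0.11 to 0.22 kg; starts upright on the pan. Origin: centre of its underside; z towards the mouth.
- mat: Flat square grey rubber mat, 140 x 140 mm, 4 mm thick, fixed, lying on the bench to one side of the balance. Origin: centre of its underside; sides along its x and y.
- board: Wooden weight board, 180 (x) x 90 (y) mm, 15 mm thick, fixed, on the other side of the balance. Origin: centre of its underside. The two check weights stand on it, 80 mm apart along its x, in either order.
- weight: The larger check weight, turned steel, 0.55 kg, 80 mm high: body 46 mm across up to 44 mm, neck 16 mm across from 48 to 56 mm, grip knob 28 mm across from 60 to 78 mm. Origin: centre of its underside; z up along its axis.
- small_weight: The smaller check weight, same form, 30 mm across, 58 mm high with an 18 mm knob, 0.12 kg. Stays on the board. Origin: centre of its underside.
- jar: Amber glass jar with black cap, 68 mm across, 100 mm high, loose bystander beyond the mat or board. Origin: centre of its underside.
- wash_bottle: White plastic bottle, 60 mm across, 170 mm high, loose bystander. Origin: centre of its underside.
- spatula: Flat steel laboratory spatula, about 215 mm long, 4 mm thick, lying on the bench beyond the balance, loose bystander. Origin on its underside.
Mind the look-alikes: they are no part of the job. Leave any yellow look-alike of the cup alone. What is shaped like the weight but yellow is not meant.

How it is judged:
On the way, in this order (a step that is already met when the one before it is completed fails the run):
1. the cup stands upright on the mat, let go, and the pan is empty (x of cup in the frame of mat between -0.07 and 0.07 m and y of cup in the frame of mat between -0.07 and 0.07 m and z of cup in the frame of mat below 0.009 m and angle between cup's own z axis and vertical below 0.1 rad and linear speed of cup below 0.03 m/s and contact force between the fingers and cup below 0.05 N and contact force between anything else and pan below 0.3 N), for 0.2 s.
2. the bar key is pressed past its click (travel over 3.8 mm) with the pan empty (x of cup in the frame of mat between -0.07 and 0.07 m and y of cup in the frame of mat between -0.07 and 0.07 m and z of cup in the frame of mat below 0.009 m and angle between cup's own z axis and vertical below 0.1 rad and linear speed of cup below 0.03 m/s and contact force between anything else and pan below 0.3 N and value of joint key above 0.0038 m), for 0.03 s.
3. the bar key has come up again, the pan still empty (x of cup in the frame of mat between -0.07 and 0.07 m and y of cup in the frame of mat between -0.07 and 0.07 m and z of cup in the frame of mat below 0.009 m and angle between cup's own z axis and vertical below 0.1 rad and linear speed of cup below 0.03 m/s and contact force between anything else and pan below 0.3 N and value of joint key below 0.001 m), for 0.1 s.
At the end, for the whole second after the job is handed in: The larger weight stands upright (within 0.08 rad) and at rest on the pan, its axis within 20 mm of the pan's centre; the cup stands upright (within 0.1 rad) on the mat with its centre over the mat; all keys are up (under 1 mm); the small weight stands on the board (x of cup in the frame of mat between -0.07 and 0.07 m and y of cup in the frame of mat between -0.07 and 0.07 m and z of cup in the frame of mat below 0.009 m and angle between each of cup, small_weight's own z axis and vertical below 0.1 rad and linear speed of each of cup, weight below 0.03 m/s and horizontal distance between weight and pan_centre below 0.02 m and angle between weight's own z axis and vertical below 0.08 rad and z of weight in the frame of pan_centre between -0.006 and 0.003 m and value of joint each of key, key_left, key_right below 0.001 m and contact force between weight and pan above 2 N and x of small_weight in the frame of board between -0.09 and 0.09 m and y of small_weight in the frame of board between -0.045 and 0.045 m); the robot touches nothing.
It fails at once if the bar key is over-pressed (travel over 8.5 mm) (value of joint key above 0.0085 m).
It fails at once if a round key is pressed (travel over 3 mm) (value of joint any of key_left, key_right above 0.003 m).
It fails at once if the pan is loaded roughly (over 40 N) (contact force between anything else and pan above 40 N).
It fails at once if the cup is dropped or driven onto the mat (over 60 N) (contact force between cup and mat above 60 N).
It fails at once if a bystander or the small weight is moved more than 30 mm (distance of any of jar, wash_bottle, spatula, small_weight from where it was at the start of the episode above 0.03 m).
It also fails if it takes over 72 s, if anything falls off the work surface, if the arm or the gripper's body presses on something with over 40 N, if the wrist force passes 120 N, or if a joint passes its speed limit or range.

## Working session

There is one attempt and no reset: what is moved stays moved. The work goes in short steps, Python scripts to look and compute and a tool call to move; the robot and the scene stay as the last step left them, time stands still between calls to the robot, and variables do not carry over. Pictures are saved under pics/ and viewed, at most 10 in all, crops included, and the job is handed in when it is done.

Besides the shell and the picture viewer there is one more tool, called after ">>>" by a JSON object that holds its "fn" and its "kwargs". carry_out: Moves the arm, as the interface text tells. Its arguments: {"type":"object","properties":{"motion":{"type":"array","items":{"type":"array","items":{"type":"number"}}}},"required":["motion"]}

```bash
mkdir -p pics; cat > h.py <<'E'
from rig import get_obs, grab_frame, job, spotter, bot
import numpy as np, cv2
from scipy.spatial.transform import Rotation as R
def pts(f):
    z=f["range_z"];K=f["mtx"];v,u=np.mgrid[:420,:560]
    c=np.stack([(u-K[0,2])/K[0,0]*z,-(v-K[1,2])/K[1,1]*z,-z],-1)
    P=c@R.from_quat(f["orientation"]).as_matrix().T+f["origin"]
    P[z<=0]=np.nan
    return P
def save(f,n): cv2.imwrite("pics/"+n,f["image"][:,:,::-1])
E
python3 - <<'E'
from h import *
print(get_obs()["position"],get_obs()["orientation"],bot.finger_overhang)
for c in ("top","side"):
    f=grab_frame(c);save(f,c+"0.png");P=pts(f);print(c,f["origin"])
    np.save(c+"0.npy",P)
    for n in "balance pan key_top cup mat board weight small_weight jar wash_bottle spatula".split():
        for d in spotter.outline_of(n,c)[:3]:
            m=d["pixels"];q=P[m];q=q[np.isfinite(q[:,0])]
            if len(q)<5: continue
            h=np.percentile(q[:,2],97);t=q[q[:,2]>h-.006]
            print(n,round(d["score"],2),np.round(d["pixel"]),"med",np.median(q,0).round(3),"toph",h.round(3),"topmid",((t.min(0)+t.max(0))/2).round(3),"ext",np.ptp(t,axis=0).round(3),"col",np.median(f["image"][m],0))
E
```

```text
[ 0.18949785 -0.64726507  0.24932252] [ 9.89876253e-01  1.41930126e-01 -1.87298002e-04 -8.98826269e-04] 0.019
top [ 0.50628618 -0.03419972  1.51674387]
balance 0.58 [244. 246.] med [0.531 0.032 0.068] toph 0.088 topmid [0.599 0.047 0.089] ext [0.137 0.126 0.014] col [248. 247. 242.]
pan 0.75 [230. 240.] med [0.584 0.047 0.085] toph 0.091 topmid [0.592 0.046 0.131] ext [0.124 0.126 0.093] col [251. 252. 252.]
key_top 0.74 [282. 255.] med [0.43  0.014 0.059] toph 0.065 topmid [0.431 0.012 0.065] ext [0.042 0.081 0.014] col [255. 255. 255.]
cup 0.72 [218. 242.] med [0.602 0.048 0.093] toph 0.183 topmid [0.598 0.045 0.182] ext [0.053 0.055 0.01 ] col [199. 200. 199.]
cup 0.68 [160. 216.] med [0.774 0.126 0.037] toph 0.098 topmid [0.768 0.122 0.098] ext [0.053 0.054 0.013] col [219.5 192.   71. ]
mat 0.58 [264. 142.] med [0.479 0.335 0.004] toph 0.01 topmid [0.479 0.334 0.01 ] ext [0.163 0.161 0.01 ] col [197. 200. 203.]
board 0.7 [265. 377.] med [ 0.464 -0.322  0.015] toph 0.022 topmid [ 0.46  -0.322  0.04 ] ext [0.18  0.093 0.048] col [241. 181. 115.]
board 0.47 [245. 246.] med [0.532 0
[... 2130 characters left out ...]
158. 160.]
weight 0.75 [374. 219.] med [ 0.383 -0.431  0.045] toph 0.08 topmid [ 0.381 -0.422  0.077] ext [0.027 0.027 0.007] col [192. 173.  52.]
small_weight 0.56 [326. 269.] med [ 0.501 -0.331  0.038] toph 0.072 topmid [ 0.502 -0.326  0.07 ] ext [0.017 0.017 0.007] col [164.5 164.  166. ]
jar 0.67 [311. 350.] med [ 0.694 -0.355  0.08 ] toph 0.101 topmid [ 0.702 -0.34   0.099] ext [0.059 0.058 0.008] col [72.5 66.  64. ]
wash_bottle 0.87 [131. 296.] med [0.686 0.331 0.083] toph 0.168 topmid [0.691 0.348 0.168] ext [0.028 0.028 0.009] col [176. 178. 178.]
spatula 0.69 [229. 360.] med [ 0.805 -0.072  0.002] toph 0.006 topmid [ 0.805 -0.038  0.003] ext [0.026 0.207 0.007] col [231. 234. 236.]
```

View pics/top0.png

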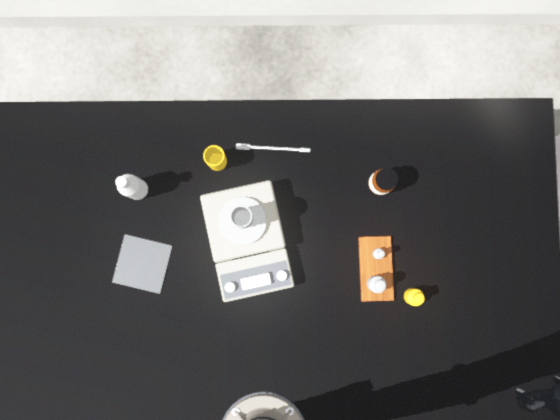

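View pics/side0.png

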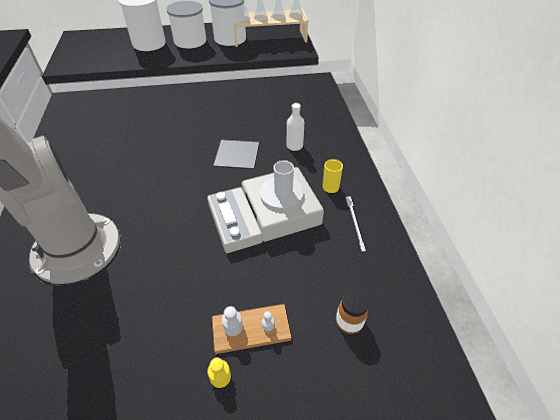

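The top view shows the steel cup on the pan at (218,242), the mat at (264,142), and the larger steel weight on the board at (286,378) with the small one at (253,378). The yellow look-alikes are at (160,216) and (296,414). The side view agrees, and the heights match the given sizes. I'm moving above the cup first.

>>> {"fn": "carry_out", "kwargs": {"motion": [[1,0.02,0.034,0,0],[1,0.04,0.068,0,0],[1,0.06,0.102,0,0],[1,0.08,0.136,0,0],[1,0.1,0.17,0,0],[1,0.12,0.204,0,0],[1,0.14,0.238,0,0],[1,0.16,0.272,0,0],[1,0.18,0.306,0,0],[1,0.2,0.34,0,0]]}}

```text
time: 2.03
position: [0.3903, -0.3062, 0.2507]
orientation: [0.99, 0.142, 0.0, 0.0]
force: [0.9, -0.6, -0.7]
grip_width: 0.0858
grasp_force: 0.0
```

>>> {"fn": "carry_out", "kwargs": {"motion": [[1,0.02,0.034,0,0],[1,0.04,0.068,0,0],[1,0.06,0.102,0,0],[1,0.08,0.136,0,0],[1,0.1,0.17,0,0],[1,0.12,0.204,0,0],[1,0.14,0.238,0,0],[1,0.16,0.272,0,0],[1,0.18,0.306,0,0],[1,0.2,0.34,0,0]]}}

```text
time: 2.87
position: [0.5904, 0.0338, 0.2505]
orientation: [0.99, 0.142, 0.0, 0.0]
force: [1.3, -0.6, -0.4]
grip_width: 0.0853
grasp_force: 0.0
```

>>> {"fn": "carry_out", "kwargs": {"motion": [[1,0.008,0.014,0,0],[1,0.008,0.014,0,0],[1,0.008,0.014,0,0],[1,0.008,0.014,0,0]]}}

```text
time: 3.2
position: [0.5972, 0.0446, 0.2501]
orientation: [0.99, 0.141, -0.0, 0.001]
force: [0.3, -1.0, -0.4]
grip_width: 0.0853
grasp_force: 0.0
```

>>> {"fn": "carry_out", "kwargs": {"motion": [[1,0,0,-0.02,0],[1,0,0,-0.04,0],[1,0,0,-0.06,0],[1,0,0,-0.075,0],[1,0,0,-0.09,0],[1,0,0,-0.1,0],[1,0,0,-0.1,0],[0.7,0,0,-0.1,0],[0.5,0,0,-0.1,0],[0.4,0,0,-0.1,0]]}}

```text
time: 4.03
position: [0.5984, 0.046, 0.1515]
orientation: [0.99, 0.142, 0.001, 0.0]
force: [1.1, -0.5, -0.6]
grip_width: 0.0598
grasp_force: 0.0
```

>>> {"fn": "carry_out", "kwargs": {"motion": [[0.3,0,0,0,0],[0.2,0,0,0,0],[0.1,0,0,0,0],[0,0,0,0,0],[-0.3,0,0,0,0],[-1,0,0,0,0],[-1,0,0,0,0],[-1,0,0,0,0]]}}

```text
time: 4.7
position: [0.5981, 0.0464, 0.1507]
orientation: [0.99, 0.142, 0.001, -0.0]
force: [0.5, 1.7, 4.5]
grip_width: 0.054
grasp_force: 62.3
```

>>> {"fn": "carry_out", "kwargs": {"motion": [[-1,0,0,0.01,0],[-1,0,0,0.03,0],[-1,0,0,0.06,0],[-1,-0.01,0.02,0.07,0],[-1,-0.022,0.053,0.07,0],[-1,-0.036,0.087,0.07,0],[-1,-0.05,0.121,0.07,0],[-1,-0.064,0.155,0.07,0],[-1,-0.078,0.189,0.07,0],[-1,-0.092,0.223,0.07,0]]}}

```text
time: 5.53
position: [0.5042, 0.2698, 0.2201]
orientation: [0.99, 0.142, -0.001, 0.001]
force: [0.8, 0.1, -1.1]
grip_width: 0.0539
grasp_force: 63.3
```

>>> {"fn": "carry_out", "kwargs": {"motion": [[-1,-0.013,0.032,0,0],[-1,-0.022,0.054,0,0],[-1,-0.026,0.064,0,0],[-1,-0.026,0.064,-0.02,0],[-1,-0.026,0.064,-0.05,0],[-1,-0.026,0.064,-0.08,0],[-1,-0.026,0.064,-0.11,0],[-1,-0.026,0.064,-0.13,0],[-1,-0.026,0.064,-0.14,0],[-1,-0.026,0.064,-0.14,0]]}}

```text
time: 6.37
position: [0.4788, 0.3309, 0.0779]
orientation: [0.99, 0.141, -0.002, 0.002]
force: [0.4, 0.1, -1.6]
grip_width: 0.0536
grasp_force: 63.2
```

```bash
python3 - <<'E'
from h import *
f=grab_frame("side");save(f,"s1.png");P=pts(f)
m=spotter.outline_of("cup","side")
for d in m: 
    q=P[d["pixels"]]; print(d["score"],d["pixel"],np.nanmin(q,0),np.nanmax(q,0),np.nanpercentile(q[:,2],[1,3,10]))
print(get_obs()["position"],get_obs()["force"])
E
```

```text
0.78 [143.4, 233.8] [ 0.4483105   0.29365142 -0.00384311] [0.50370944 0.47309611 0.1294207 ] [-0.00013269  0.0057716   0.0192608 ]
0.77 [174.0, 332.0] [ 0.74128923  0.09285073 -0.00157892] [0.8268002  0.19365906 0.09716659] [0.0002909  0.00401043 0.01363754]
0.7 [310.4, 352.1] [ 0.66728392 -0.37515245 -0.0017341 ] [ 0.749558   -0.31239848  0.10323834] [0.00829793 0.01336966 0.02847229]
[0.48024849 0.33297107 0.08091269] [ 0.47229619  0.62279015 -1.11783662]
```

View pics/s1.png

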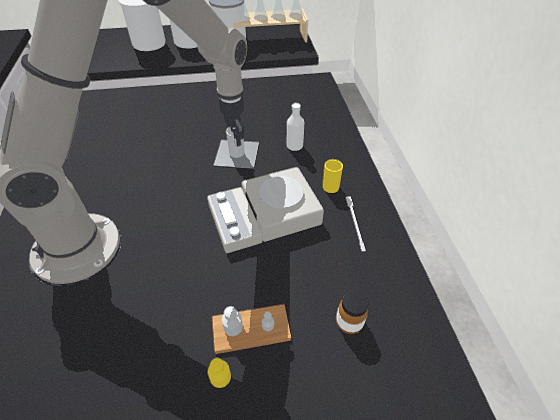

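The cup is held upright over the middle of the mat at (145,235), and the pan is empty. I'm lowering it gently.

>>> {"fn": "carry_out", "kwargs": {"motion": [[-1,0,0,-0.002,0],[-1,0,0,-0.004,0],[-1,0,0,-0.006,0],[-1,0,0,-0.007,0],[-1,0,0,-0.008,0],[-1,0,0,-0.009,0],[-1,0,0,-0.009,0],[-1,0,0,-0.009,0]]}}

```text
time: 7.13
position: [0.4797, 0.3332, 0.0713]
orientation: [0.99, 0.142, -0.0, 0.0]
force: [-0.2, 0.9, -0.8]
grip_width: 0.0537
grasp_force: 63.2
```

>>> {"fn": "carry_out", "kwargs": {"motion": [[-1,0,0,-0.0007,0],[-1,0,0,-0.0014,0],[-1,0,0,-0.0014,0],[-1,0,0,-0.0014,0]]}}

```text
time: 7.47
position: [0.4799, 0.3334, 0.0712]
orientation: [0.99, 0.142, 0.0, 0.0]
force: [-2.7, -2.1, 9.9]
grip_width: 0.0536
grasp_force: 64.0
```

>>> {"fn": "carry_out", "kwargs": {"motion": [[-1,0,0,0.0007,0],[0.3,0,0,0.0007,0],[0.5,0,0,0.0007,0],[0.8,0,0,0.001,0],[1,0,0,0.001,0],[1,0,0,0.001,0],[1,0,0,0.001,0]]}}

```text
time: 8.05
position: [0.4797, 0.3331, 0.0708]
orientation: [0.99, 0.142, -0.0, 0.0]
force: [-0.2, 0.5, -0.1]
grip_width: 0.0854
grasp_force: 0.0
```

>>> {"fn": "carry_out", "kwargs": {"motion": [[1,0,0,0.015,0],[1,0,0,0.035,0],[1,0,0,0.065,0],[1,0,0,0.1,0],[1,0,0,0.13,0],[1,0,0,0.13,0]]}}

```text
time: 8.55
position: [0.4822, 0.3358, 0.2073]
orientation: [0.99, 0.142, 0.005, -0.003]
force: [0.3, 0.8, 0.4]
grip_width: 0.0857
grasp_force: 0.0
```

```bash
python3 - <<'E'
from h import *
f=grab_frame("side");P=pts(f)
for n in ("cup","key_top","pan"):
  for d in spotter.outline_of(n,"side")[:2]: 
    q=P[d["pixels"]]; h=np.nanpercentile(q[:,2],95); t=q[q[:,2]>h-.004]; print(n,d["score"],d["pixel"],h,(t.min(0)+t.max(0))/2)
print(get_obs()["position"],get_obs()["force"])
# round keys / key from white blobs in first frame
P=np.load("side0.npy");z=P[...,2]
import cv2
m=((z>.053)&(z<.066)&(P[...,0]<.52)&(abs(P[...,1])<.15)).astype(np.uint8)
n,l,s,c=cv2.connectedComponentsWithStats(m)
for i in range(1,n):
    if s[i,4]>30:
        q=P[l==i]; print(s[i,4],q.mean(0).round(4),q.min(0).round(3),q.max(0).round(3))
E
```

```text
cup 0.69 [141.2, 238.2] 0.0972820473636279 [0.48039597 0.33427691 0.09860604]
cup 0.69 [174.5, 328.2] 0.09347798858798331 [0.7689816  0.12148299 0.09398506]
key_top 0.74 [213.8, 227.9] 0.060460883043644734 [0.43103998 0.01451556 0.0594353 ]
pan 0.92 [190.8, 280.4] 0.08658415401733441 [0.59321009 0.04850674 0.08568406]
pan 0.37 [197.0, 220.5] 0.05962332439486166 [0.41536113 0.08230596 0.05857321]
[0.47923699 0.33254747 0.19994842] [-0.21348449 -0.68993302  0.21064055]
52 [0.4155 0.083  0.0579] [0.402 0.069 0.053] [0.429 0.097 0.062]
33 [0.4995 0.0354 0.0623] [0.49  0.003 0.053] [0.509 0.072 0.066]
246 [0.4305 0.0113 0.058 ] [ 0.408 -0.026  0.053] [0.453 0.057 0.062]
31 [ 0.5138 -0.0299  0.0606] [ 0.506 -0.059  0.053] [ 0.52  -0.004  0.065]
282 [ 0.0259 -0.045   0.06  ] [-0.064 -0.073  0.053] [0.072 0.042 0.066]
70 [ 0.445  -0.0577  0.0576] [ 0.433 -0.071  0.053] [ 0.458 -0.043  0.061]
```

>>> {"fn": "carry_out", "kwargs": {"motion": [[0.5,0,-0.02,0,0],[0,-0.007,-0.055,0,0],[-0.5,-0.014,-0.095,0,-0.02],[-1,-0.02,-0.135,0,-0.04],[-1,-0.026,-0.175,0,-0.06],[-1,-0.032,-0.215,0,-0.076],[-1,-0.037,-0.255,0,-0.076],[-1,-0.041,-0.29,0,-0.076],[-1,-0.045,-0.312,0,-0.076],[-1,-0.045,-0.3195,0,-0.076]]}}

```text
time: 9.58
position: [0.4325, 0.0093, 0.1993]
orientation: [0.995, 0.101, -0.002, 0.001]
force: [-0.6, -0.5, 0.3]
grip_width: -0.0002
grasp_force: 0.0
```

>>> {"fn": "carry_out", "kwargs": {"motion": [[-1,0,0,-0.025,0],[-1,0,0,-0.055,0],[-1,0,0,-0.08,0],[-1,0,0,-0.1,0],[-1,0,0,-0.11,0],[-1,0,0,-0.1146,0],[-1,0,0,-0.1146,0],[-1,0,0,-0.1146,0]]}}

```text
time: 10.25
position: [0.4351, 0.0141, 0.0867]
orientation: [0.995, 0.104, 0.0, -0.0]
force: [-0.5, -0.5, 0.1]
grip_width: -0.0
grasp_force: 0.0
```

```bash
python3 - <<'E'
from h import *
f=grab_frame("side");cv2.imwrite("pics/s2.png",cv2.resize(f["image"][130:280,150:350,::-1],(800,600)))
for _ in range(3): 
    o=get_obs();print(o["position"],o["force"],o["grip_width"]); grab_frame("side")
E
```

```text
[0.43537876 0.01400025 0.08705924] [-0.34704912 -0.35423011  0.0095568 ] 0.00015437442975997637
[0.4355198  0.01391052 0.08725335] [-0.23301432  0.38246888 -0.30425684] -0.00012936433407810177
[0.43545743 0.01381526 0.08727903] [-0.36574482 -0.27251345  1.01810147] 0.00019777972201722322
```

View pics/s2.png

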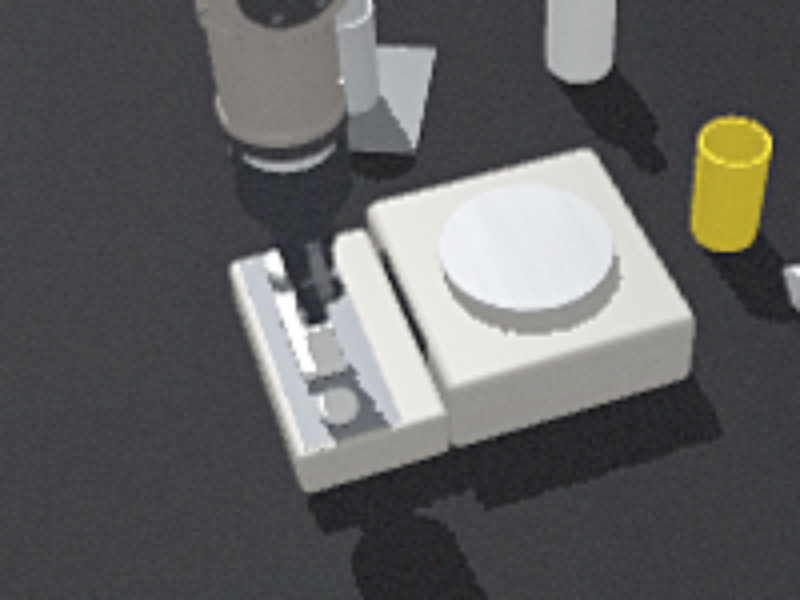

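The closed fingers stand over the bar key (crop at about (310,310)), clear of the round keys, and the pan is empty. I'm going down step by step, watching the force.

>>> {"fn": "carry_out", "kwargs": {"motion": [[-1,0,0,-0.003,0],[-1,0,0,-0.006,0],[-1,0,0,-0.0075,0],[-1,0,0,-0.0075,0],[-1,0,0,-0.0075,0]]}}

```text
time: 10.87
position: [0.4345, 0.0137, 0.0786]
orientation: [0.995, 0.104, -0.0, 0.0]
force: [0.4, 0.0, -0.1]
grip_width: -0.0003
grasp_force: 0.0
```

>>> {"fn": "carry_out", "kwargs": {"motion": [[-1,0,0,-0.001,0],[-1,0,0,-0.001,0],[-1,0,0,-0.001,0]]}}

```text
time: 11.12
position: [0.4347, 0.0137, 0.0779]
orientation: [0.995, 0.104, 0.0, 0.0]
force: [0.1, 0.3, 2.1]
grip_width: -0.0001
grasp_force: 1.1
```

>>> {"fn": "carry_out", "kwargs": {"motion": [[-1,0,0,-0.001,0],[-1,0,0,-0.001,0],[-1,0,0,-0.001,0]]}}

```text
time: 11.37
position: [0.4348, 0.0137, 0.077]
orientation: [0.995, 0.104, 0.0, 0.0]
force: [-0.6, -0.2, 5.5]
grip_width: 0.0
grasp_force: 3.0
```

>>> {"fn": "carry_out", "kwargs": {"motion": [[-1,0,0,-0.001,0],[-1,0,0,-0.001,0],[-1,0,0,-0.001,0]]}}

```text
time: 11.62
position: [0.4348, 0.0137, 0.0761]
orientation: [0.995, 0.104, 0.0, 0.0]
force: [-2.3, -0.5, 7.6]
grip_width: -0.0
grasp_force: 3.6
```

>>> {"fn": "carry_out", "kwargs": {"motion": [[-1,0,0,-0.001,0],[-1,0,0,-0.002,0],[-1,0,0,-0.002,0],[-1,0,0,-0.002,0]]}}

```text
time: 11.95
position: [0.4348, 0.0137, 0.074]
orientation: [0.995, 0.104, 0.0, 0.0]
force: [-1.5, -0.4, 5.8]
grip_width: -0.0
grasp_force: 2.7
```

>>> {"fn": "carry_out", "kwargs": {"motion": [[-1,0,0,-0.001,0],[-1,0,0,-0.001,0],[-1,0,0,-0.001,0]]}}

```text
time: 12.2
position: [0.4348, 0.0137, 0.0729]
orientation: [0.995, 0.104, 0.0, 0.0]
force: [-0.1, -0.7, 4.1]
grip_width: 0.0001
grasp_force: 1.9
```

The key clicked: the force peaked at 7.6 N, then fell to 4.1 N at about 5 mm of travel. Now I'm letting it up and going to the weight.

>>> {"fn": "carry_out", "kwargs": {"motion": [[-1,0,0,0.004,0],[-1,0,0,0.01,0],[-1,0,0,0.025,0],[-1,0,0,0.055,0],[-1,0,0,0.09,0],[-1,0,0,0.12,0],[-1,0,0,0.1275,0],[-1,0,0,0.1275,0],[-0.5,0,-0.02,0.1275,0],[0,0,-0.055,0.1275,0]]}}

```text
time: 13.03
position: [0.4343, -0.0388, 0.1996]
orientation: [0.994, 0.108, -0.0, -0.001]
force: [0.6, -0.4, 0.2]
grip_width: 0.0233
grasp_force: 0.0
```

>>> {"fn": "carry_out", "kwargs": {"motion": [[0,-0.002,-0.035,0,0],[0.5,-0.004,-0.075,0,0],[0.5,-0.006,-0.115,0,0],[0.5,-0.008,-0.155,0,0],[0.5,-0.01,-0.195,0,0],[0.5,-0.013,-0.23,0,0],[0.5,-0.015,-0.26,0,0],[0.5,-0.0165,-0.275,0,0],[0.5,-0.0165,-0.275,-0.02,0],[0.5,-0.0165,-0.275,-0.04,0]]}}

```text
time: 13.87
position: [0.4174, -0.3178, 0.1589]
orientation: [0.995, 0.103, -0.0, 0.0]
force: [-1.0, 0.6, -0.5]
grip_width: 0.0641
grasp_force: 0.0
```

```bash
python3 - <<'E'
from h import *
f=grab_frame("side");cv2.imwrite("pics/s3.png",cv2.resize(f["image"][240:400,150:363,::-1],(800,600)))
print(get_obs()["position"],get_obs()["grip_width"])
P=pts(f)
for n in ("weight","small_weight","key_top"):
  for d in spotter.outline_of(n,"side")[:2]: 
    q=P[d["pixels"]]; h=np.nanpercentile(q[:,2],95); t=q[q[:,2]>h-.008]; print(n,d["score"],d["pixel"],h,(t.min(0)+t.max(0))/2)
E
```

```text
[ 0.41514181 -0.31538354  0.15456271] 0.06408265176591331
weight 0.85 [325.2, 230.9] 0.0811735314132733 [ 0.41748003 -0.32376424  0.08484657]
weight 0.66 [374.2, 216.9] 0.079047642306659 [ 0.38121222 -0.42304214  0.07651973]
```

View pics/s3.png

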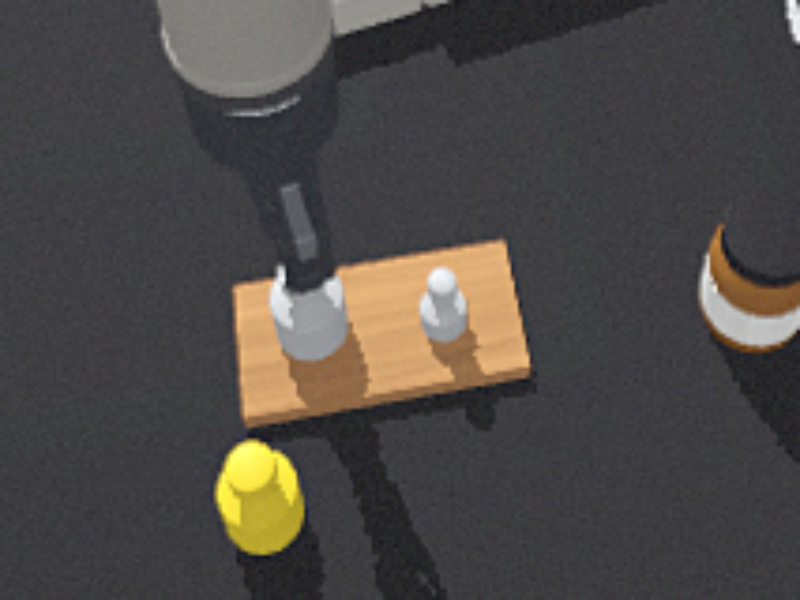

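The gripper is over the larger steel weight (crop (305,300)), with the small weight at (443,305) and the yellow one at (258,495) both clear. Next I descend and grip the knob.

>>> {"fn": "carry_out", "kwargs": {"motion": [[0.5,0,0,0,0],[0.5,0,0,-0.02,0],[0.5,0,0,-0.04,0],[0.5,0,0,-0.055,0],[0.5,0,0,-0.068,0],[0.5,0,0,-0.075,0],[0.5,0,0,-0.076,0],[0.5,0,0,-0.076,0]]}}

```text
time: 14.73
position: [0.4185, -0.3164, 0.0848]
orientation: [0.995, 0.104, 0.0, 0.0]
force: [-0.1, 0.3, 0.8]
grip_width: 0.0643
grasp_force: 0.0
```

>>> {"fn": "carry_out", "kwargs": {"motion": [[0.2,0,0,0,0],[0,0,0,0,0],[-0.15,0,0,0,0],[-0.25,0,0,0,0],[-0.35,0,0,0,0],[-0.5,0,0,0,0],[-1,0,0,0,0],[-1,0,0,0,0],[-1,0,0,0,0]]}}

```text
time: 15.48
position: [0.4183, -0.3159, 0.0849]
orientation: [0.995, 0.104, 0.0, -0.0]
force: [-2.0, 3.1, 6.9]
grip_width: 0.0257
grasp_force: 58.8
```

>>> {"fn": "carry_out", "kwargs": {"motion": [[-1,0,0,0.005,0],[-1,0,0,0.02,0],[-1,0,0,0.04,0],[-1,0,0,0.065,0],[-1,0,0,0.09,0],[-1,0,0,0.11,0],[-1,0,0,0.12,0],[-1,0.004,0.008,0.12,0],[-1,0.012,0.025,0.12,0],[-1,0.022,0.046,0.12,0]]}}

```text
time: 16.32
position: [0.4388, -0.2702, 0.2027]
orientation: [0.995, 0.103, -0.001, -0.0]
force: [0.7, -0.7, -4.9]
grip_width: 0.0256
grasp_force: 59.8
```

>>> {"fn": "carry_out", "kwargs": {"motion": [[-1,0.012,0.025,0,0],[-1,0.025,0.052,0,0],[-1,0.038,0.079,0,0],[-1,0.051,0.106,0,0],[-1,0.064,0.133,0,0],[-1,0.077,0.16,0,0],[-1,0.09,0.187,0,0],[-1,0.103,0.214,0,0],[-1,0.116,0.241,0,0],[-1,0.127,0.264,0,0]]}}

```text
time: 17.15
position: [0.5665, -0.0032, 0.2021]
orientation: [0.994, 0.105, -0.002, -0.001]
force: [0.8, 0.3, -4.7]
grip_width: 0.0259
grasp_force: 59.8
```

>>> {"fn": "carry_out", "kwargs": {"motion": [[-1,0.01,0.021,0,0],[-1,0.018,0.038,0,0],[-1,0.023,0.049,0,0],[-1,0.026,0.0535,0,0],[-1,0.026,0.0535,0,0],[-1,0.026,0.0535,-0.01,0],[-1,0.026,0.0535,-0.025,0],[-1,0.026,0.0535,-0.035,0],[-1,0.026,0.0535,-0.04,0],[-1,0.026,0.0535,-0.04,0]]}}

```text
time: 17.98
position: [0.5917, 0.0458, 0.1624]
orientation: [0.995, 0.103, -0.002, 0.0]
force: [-0.8, -0.1, -6.1]
grip_width: 0.0259
grasp_force: 59.8
```

```bash
python3 - <<'E'
from h import *
f=grab_frame("side");cv2.imwrite("pics/s4.png",cv2.resize(f["image"][100:250,190:390,::-1],(800,600)))
o=get_obs();print(o["position"],o["force"],o["moment"],o["grip_width"])
P=pts(f)
for n in ("weight","pan"):
  for d in spotter.outline_of(n,"side")[:2]: 
    q=P[d["pixels"]]; print(n,d["score"],d["pixel"],np.nanpercentile(q,[5,50,95],axis=0).round(3).tolist())
E
```

```text
[0.59250628 0.04624443 0.1634549 ] [-0.50505977  0.65143265 -5.11276627] [-0.00808035 -0.01015509 -0.01251711] 0.026123784923127544
weight 0.96 [371.9, 215.1] [[0.362, -0.444, 0.006], [0.382, -0.431, 0.045], [0.4, -0.411, 0.079]]
weight 0.56 [187.3, 279.5] [[0.57, 0.022, 0.094], [0.586, 0.028, 0.124], [0.61, 0.047, 0.142]]
pan 0.74 [199.4, 279.0] [[0.538, -0.009, 0.081], [0.586, 0.032, 0.084], [0.647, 0.09, 0.087]]
```

View pics/s4.png

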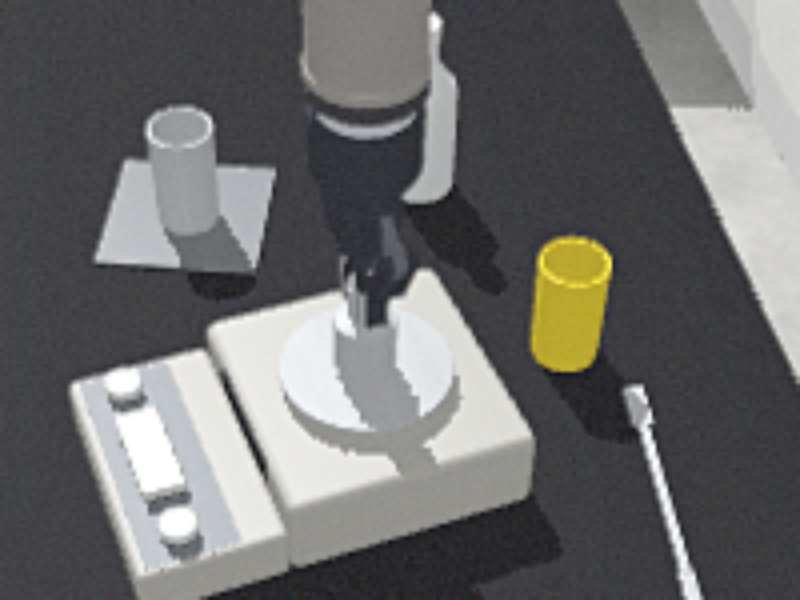

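The weight hangs upright over the middle of the pan (crop (365,340)), and the cup stands on the mat at (185,170). I'm lowering gently.

>>> {"fn": "carry_out", "kwargs": {"motion": [[-1,0,0,-0.002,0],[-1,0,0,-0.004,0],[-1,0,0,-0.006,0],[-1,0,0,-0.008,0],[-1,0,0,-0.009,0],[-1,0,0,-0.009,0],[-1,0,0,-0.009,0]]}}

```text
time: 18.72
position: [0.5931, 0.0472, 0.1552]
orientation: [0.995, 0.104, -0.0, 0.0]
force: [-0.3, 0.6, -4.6]
grip_width: 0.0257
grasp_force: 59.8
```

>>> {"fn": "carry_out", "kwargs": {"motion": [[-1,0,0,-0.001,0],[-1,0,0,-0.001,0],[-1,0,0,-0.001,0]]}}

```text
time: 18.97
position: [0.5934, 0.0472, 0.1546]
orientation: [0.995, 0.104, 0.0, -0.0]
force: [0.2, 0.4, -4.1]
grip_width: 0.0257
grasp_force: 60.0
```

>>> {"fn": "carry_out", "kwargs": {"motion": [[-1,0,0,-0.0005,0],[-1,0,0,-0.001,0],[-1,0,0,-0.001,0],[-1,0,0,-0.001,0]]}}

```text
time: 19.3
position: [0.5934, 0.0473, 0.1537]
orientation: [0.995, 0.104, 0.0, -0.0]
force: [-0.1, -0.4, -0.9]
grip_width: 0.0257
grasp_force: 60.3
```

>>> {"fn": "carry_out", "kwargs": {"motion": [[-1,0,0,-0.0005,0],[-1,0,0,-0.001,0],[-1,0,0,-0.001,0],[-1,0,0,-0.001,0]]}}

```text
time: 19.63
position: [0.5934, 0.0473, 0.1527]
orientation: [0.995, 0.104, 0.0, -0.0]
force: [-1.6, 0.9, 2.4]
grip_width: 0.0258
grasp_force: 60.7
```

>>> {"fn": "carry_out", "kwargs": {"motion": [[-0.3,0,0,0.0005,0],[-0.2,0,0,0.0005,0],[0,0,0,0.0005,0],[0.3,0,0,0.0005,0],[0.6,0,0,0.0005,0],[0.6,0,0,0.0005,0],[0.6,0,0,0.0005,0]]}}

```text
time: 20.22
position: [0.5932, 0.0472, 0.1528]
orientation: [0.995, 0.104, -0.0, 0.0]
force: [-0.2, -0.3, -0.2]
grip_width: 0.0682
grasp_force: 0.0
```

>>> {"fn": "carry_out", "kwargs": {"motion": [[0.6,0,0,0.01,0],[0.6,0,0,0.03,0],[0.6,0,0,0.06,0],[0.6,0,0,0.09,0],[0.6,0,0,0.11,0],[0.6,0,0,0.12,0],[0.6,0,0,0.12,0],[0.6,0,0,0.12,0]]}}

```text
time: 20.88
position: [0.5929, 0.0471, 0.2726]
orientation: [0.995, 0.104, 0.0, 0.0]
force: [0.3, -0.1, -0.2]
grip_width: 0.0681
grasp_force: 0.0
```

```bash
python3 - <<'E'
from h import *
f=grab_frame("side");save(f,"s5.png")
o=get_obs();print(o["time"],o["position"],o["force"],o["grip_width"])
P=pts(f)
for n in ("weight","cup","small_weight","jar","wash_bottle","spatula"):
  for d in spotter.outline_of(n,"side")[:2]: 
    q=P[d["pixels"]]; h=np.nanpercentile(q[:,2],95); t=q[q[:,2]>h-.008]; print(n,round(d["score"],2),d["pixel"],h,(t.min(0)+t.max(0))/2)
E
```

```text
20.9333 [0.59242789 0.04696173 0.2715963 ] [ 0.83820506 -0.03918982 -0.53784718] 0.0682313324184272
weight 0.74 [183.3, 280.4] 0.16197899705785335 [0.59291944 0.04531541 0.16001504]
weight 0.71 [372.2, 220.0] 0.07911709173358766 [ 0.38119635 -0.42333364  0.07651451]
cup 0.76 [174.5, 333.0] 0.09184101871490387 [0.76801956 0.12324559 0.09176589]
cup 0.62 [143.7, 240.3] 0.09772272520752778 [0.48096342 0.33137299 0.09659722]
small_weight 0.68 [323.4, 266.7] 0.0717619052409455 [ 0.50121651 -0.32728627  0.0697333 ]
small_weight 0.65 [212.0, 229.4] 0.060621783013193126 [0.42970372 0.0141994  0.05821954]
jar 0.77 [312.2, 352.3] 0.10054497676765234 [ 0.70058188 -0.34160827  0.0979971 ]
wash_bottle 0.68 [127.4, 297.9] 0.1674378440936498 [0.65975418 0.16869885 0.27347648]
spatula 0.62 [220.6, 356.6] 0.005339729919980795 [ 0.80635756 -0.03555053  0.00295049]
spatula 0.48 [212.7, 228.0] 0.06058188312737739 [0.4321361  0.01345295 0.05821954]
```

View pics/s5.png

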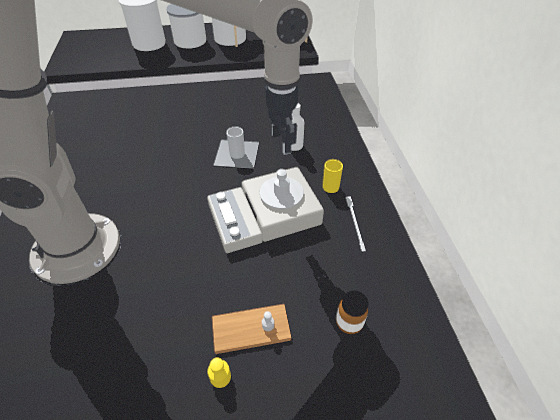

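The weight stands upright mid-pan at (183,281), the cup is on the mat at (143,236), and everything else is where it was. Handing in.

```bash
python3 -c "
from rig import job; print(job.close_job())"
```

```text
the job is handed in; nothing more can be done
None
```

The job is handed in, but no verdict came back: the cup is upright on the mat, the bar key was clicked at about 5 mm and released with the pan empty, and the larger weight stands upright mid-pan with the arm clear.

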